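# Set and lock the lens on the optical bench

## Task

On the school optical bench, slide the carriage with the round lens along the bed until its centre line is opposite the tip of the pointed marker, then lock it there by turning its clamp knob clockwise as far as it goes. The flat-topped marker means nothing; leave the screen carriage and its knob as they are, and let go at the end.

Things in the scene. Friction and masses are not known exactly. Their poses are not given: they have to be found in the camera images.
- lens_clamp_grip (a point): Clamp knob on the far end of the lens carriage (grey plate 60 mm along the bed, on its centre line): black upright bar 42 x 14 x 32 mm high on a 44 mm disc. Point on the knob's axis, 7 mm below the bar's top, 25 mm above the disc; x along the bar, y across, z up, turns with it. Loose, the carriage slides with 2 N, also by the bar. The lens holder (58 mm round) stands 110 mm nearer the robot.
- lens_clamp (a joint): Angle of that knob in rad: 0 loose (bar square across the bed), grows clockwise seen from above to a stop at 1.35; starts at 0 to 0.3. From about 0.8 it presses a pad on the bed, ever harder; at the stop the carriage holds against 20 N. Takes 0.08 to 0.15 N m to turn and stays where it is left.
- pointer: Pointed marker: fixed black block 32 x 32 x 22 mm high on the table at the bed's far edge, with a horizontal steel cone, 36 mm long, on top pointing at the bed (44 mm high in all). Origin on the table below the cone's tip; x away from the bed, y along the bed (sliding direction), z up. The like block with a flat steel button, on the bed's other half, means nothing. The lens starts 60 to 155 mm away.
- screen_tip (a point): Leave alone: robot-side end of the bar of the screen carriage's own, already locked clamp knob (same kind), 20 mm from that knob's axis and 7 mm below the bar's top. That carriage stands near the left (+y) end of the bed and carries a square white plate, 62 mm, in place of a lens.
There are look-alikes about, which are no part of the job. Leave any blue or purple look-alike of the pointer alone.

How it is judged:
By the outcome, as a careful person would: the job done as asked, in the order asked, and still so for the second after the job is handed in, with the robot touching nothing.
It also fails if it takes over 38 s, if anything falls off the work surface, if the arm or the gripper's body presses on something with over 40 N, if the wrist force passes 120 N, or if a joint passes its speed limit or range.

## Robot

A 7-joint arm with a two-finger parallel gripper is mounted at the origin on the work surface. World frame = base frame: x ahead of the robot, y to its left, z up, the work surface at z = 0. Lengths are in m, angles in rad, forces in N, time in s.
With the tool pointing down it reaches from about 0.4 to 0.875 m from the base axis. Payload 19.3 kg.
Tool frame: the origin (TCP) lies at the very end of the fingers, on their centre line; the grasp point (between the pads) lies 19 mm behind it; z points along the fingers, y is the direction in which the jaws open and shut (so a half turn about z gives the same grasp; the last joint's range is limited). The gripper opens to 85 mm and grips with 20 to 120 N. Pads are 22 mm wide; open, the fingers measure 114 mm over their backs; the gripper's body (76 mm by 85 mm) begins 54 mm behind the grasp point. The pads swing forward as they close: fully open they stand 13 mm farther back than shut.
Start: joints at [1.037, 0.521, -0.036, 1.599, 0.021, 1.021, -0.113], TCP at [0.28, -0.559, 0.231] pointing down, gripper open.
Joint ranges: [-2.91, 2.91], [-0.3, 2.13], [-1.5, 1.42], [0.17, 2.43], [-1.26, 4.41], [0.16, 1.93], [-2.52, 2.52]. Speed limits (rad/s): [1.89, 1.89, 2.39, 2.39, 3.01, 3.01, 3.01].

## Interface

Orientations are given as [roll, pitch, yaw] about the fixed x, y, z axes, in that order (R = Rz(yaw) Ry(pitch) Rx(roll)).
In Python, from workcell import bot, vision, job_done gives the robot as it stands.
- The arm moves only by the tool arm_command, never from a script. Its arguments are lists of equal length, an entry for each row: "gripper": the finger opening in cm, from 0 to 8.54; "slide": the shift along the tool's x, y, z in cm, a list of three; "turn": the turn, a rotation vector about the tool's x, y, z in degrees, a list of three. A call has 1 to 5 rows; each row is the pose to reach, as a shift and turn from the pose commanded when the call began, along the tool's axes at that moment; what a row does not reach only later rows make up. A row lasts 1/8 s, in which the tool goes at most 62.5 mm and 10.7 degrees, less where a joint would pass 70% of its speed; a pose out of reach is approached as far as the arm can. A call with a gripper value outside its range is refused whole. The fingers move at their own pace and stop on an object; "force" is the grip in N (left out, the last holds). Time passes only in rows, so rows that repeat a pose let the fingers close. It gives the time, the measured TCP pose, the force and the opening at its end, in the units of the state.
- bot.observe(): the state, without advancing time (a new reading comes with each control period).
- vision.grab_frame(name): name is "scene" or "top"; returns the picture (384x512x3 uint8, blue, green, red); there is no depth.
- vision.camera_model(name): a dict with "mtx" (3x3 intrinsics, pixels), "k1" (the pictures are not rectified: a ray, as slopes to the right and down, at radius r is drawn at 1 + k1 r^2 times it, then the intrinsics apply), "T" (4x4, takes a point from camera to world coordinates). Camera axes: x right, y down, z forward; pixel columns grow to the right and rows downward; lengths in m; the calibration is good to about 2 mm. A picture is of the moment at which its call begins. camera_model takes no time and is no camera call.
- job_done(): hands the job in, once; it reports no verdict.
The state is a dict: "clock": time; "qpos": joint angles; "qd": joint speeds; "joint_efforts": joint torques, N m; "position": TCP position; "tool_rot": TCP orientation; "force": force on the tool from outside, world axes, zero at the start; "moment": the same for the moment, N m; "grip_width": finger opening in m.
Only numpy, scipy, OpenCV 4.12 (cv2) and the standard library are available. Lean on these libraries where they do the work, as an engineer would, in place of code of your own. Each camera call takes 0.05 s, during which the arm holds its last target. There are 200 camera calls.

## Working session

There is one attempt and no reset: what is moved stays moved. The work goes in short steps, Python scripts to look and compute and a tool call to move; the robot and the scene stay as the last step left them, time stands still between calls to the robot, and variables do not carry over. Pictures are saved under pics/ and viewed, about 8 in all and at most 12, crops included, and the job is handed in when it is done.

Besides the shell and the picture viewer there is one more tool, called after "Emit:" by a JSON object that holds its "fn" and its "kwargs", one argument or row to a line. arm_command: Moves the arm, as the interface text tells. Its arguments: {"type":"object","properties":{"gripper":{"type":"array","items":{"type":"number"}},"slide":{"type":"array","items":{"type":"array","items":{"type":"number"}}},"turn":{"type":"array","items":{"type":"array","items":{"type":"number"}}},"force":{"type":"number"}},"required":["gripper","slide","turn"]}

```bash
mkdir -p pics
python3 - <<'E'
from workcell import bot, vision
import cv2,json
for n in("scene","top"):
    cv2.imwrite(f"pics/{n}0.png",vision.grab_frame(n)); m=vision.camera_model(n); print(n,m)
s=bot.observe();print(s)
E
```

```text
scene {'mtx': array([[416.81708641,   0.        , 258.48473374],
       [  0.        , 416.81708641, 183.1824113 ],
       [  0.        ,   0.        ,   1.        ]]), 'k1': -0.0191231620927032, 'T': array([[-0.90400906,  0.32396418, -0.27895311,  0.82494901],
       [ 0.42712689,  0.65669096, -0.62154614,  0.52821964],
       [-0.0181727 , -0.68103171, -0.73202839,  0.64146853],
       [ 0.        ,  0.        ,  0.        ,  1.        ]])}
top {'mtx': array([[492.50729225,   0.        , 250.96116806],
       [  0.        , 492.50729225, 191.97615302],
       [  0.        ,   0.        ,   1.        ]]), 'k1': -0.13506890415761943, 'T': array([[-4.18642037e-03, -9.84645862e-01,  1.74513611e-01,
         4.33621580e-01],
       [-9.99597447e-01, -7.76550639e-04, -2.83608967e-02,
         9.39600058e-02],
       [ 2.80609582e-02, -1.74562090e-01, -9.84246239e-01,
         1.10212317e+00],
       [ 0.00000000e+00,  0.00000000e+00,  0.00000000e+00,
         1.00000000e+00]])}
{'clock': 0.1, 'qpos': array([ 1.03679955,  0.52198141, -0.03629506,  1.59990695,  0.02117678,
        1.02106462, -0.11279069]), 'qd': array([ 0.0009569 , -0.00349647, -0.00149085, -0.00370517, -0.00118368,
       -0.00206197, -0.00018616]), 'joint_efforts': array([ 4.20231736e-03, -9.28488278e+01,  1.98465563e+00, -3.70529079e+01,
        1.82261481e-02,  5.45024173e-03, -4.04918364e-05]), 'position': array([ 0.27943178, -0.55875212,  0.23078258]), 'tool_rot': array([-3.14061833e+00,  6.18902521e-05,  4.63754126e-01]), 'force': array([-0.0486209 ,  0.76009154, -0.47100635]), 'moment': array([-0.03684199,  0.05481346,  0.03673506]), 'grip_width': 0.08567071098602627}
```

View pics/scene0.png

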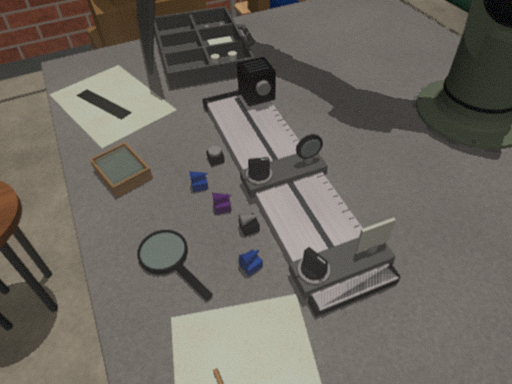

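View pics/top0.png

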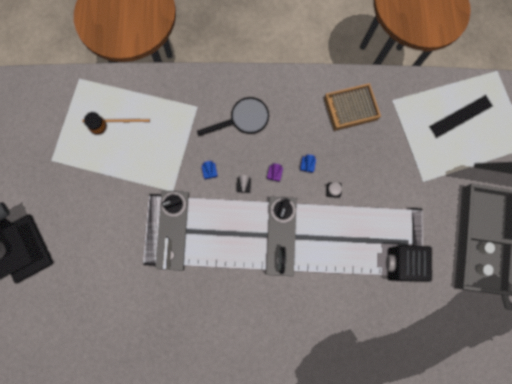

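The scene view shows the lens knob at about (258,168), the screen knob at (314,265), a black marker at (249,223) and a button block at (215,155). In the top view these are at (283,209), (173,204), (244,184) and (334,189). The look-alikes are blue at (209,170) and (308,163), and purple at (275,172). My choice for the pointer is the black block at top (244,184), which I'll check in a close crop.

```bash
cat > h.py <<'E'
import numpy as np, cv2
from workcell import bot, vision
def ray(n,p):
    m=vision.camera_model(n);K=m["mtx"];d=np.array([(p[0]-K[0,2])/K[0,0],(p[1]-K[1,2])/K[1,1]])
    u=cv2.undistortPoints(np.array([[p]],float),K,np.array([m["k1"],0,0,0.]))[0,0]
    T=m["T"];return T[:3,3],T[:3,:3]@np.array([u[0],u[1],1])
def onz(n,p,z):
    o,d=ray(n,p);return o+d*(z-o[2])/d[2]
def tri(p,q):
    o,d=ray("scene",p);a,b=ray("top",q)
    s=np.linalg.lstsq(np.c_[d,-b],a-o,rcond=None)[0];P=o+d*s[0];Q=a+b*s[1]
    return (P+Q)/2,np.linalg.norm(P-Q)
def proj(n,P):
    m=vision.camera_model(n);T=np.linalg.inv(m["T"])
    return cv2.projectPoints(np.array([P],float),cv2.Rodrigues(T[:3,:3])[0],T[:3,3],m["mtx"],np.array([m["k1"],0,0,0.]))[0].ravel()
E
python3 - <<'E'
from h import *
a=cv2.imread("pics/top0.png")[150:290,140:360]; b=cv2.imread("pics/scene0.png")[135:290,190:345]
a=cv2.resize(a[:100],None,fx=3.6,fy=3.6,interpolation=cv2.INTER_CUBIC)
b=b[:,:]; b=cv2.resize(b[0:150],None,fx=1.55,fy=1.55,interpolation=cv2.INTER_CUBIC)
c=np.zeros((360+233,792,3),np.uint8); c[:360]=a
s=cv2.imread("pics/scene0.png")
t1=cv2.resize(s[205:240,230:275],(299,233),interpolation=cv2.INTER_CUBIC)
t2=cv2.resize(s[150:192,230:290],(332,232),interpolation=cv2.INTER_CUBIC)
c[360:593,:299]=t1; c[360:592,310:642]=t2
cv2.imwrite("pics/c1.png",c)
print(onz("top",(244,184),.03),onz("top",(283,209),.08),onz("top",(173,204),.08),tri((258,160),(284,208)))
E
```

```text
[0.64166575 0.07843316 0.03      ] [ 0.57857707 -0.00268501  0.08      ] [0.58911066 0.22819209 0.08      ] (array([ 0.58277427, -0.00621684,  0.07674838]), np.float64(0.0038143088787673616))
```

View pics/c1.png

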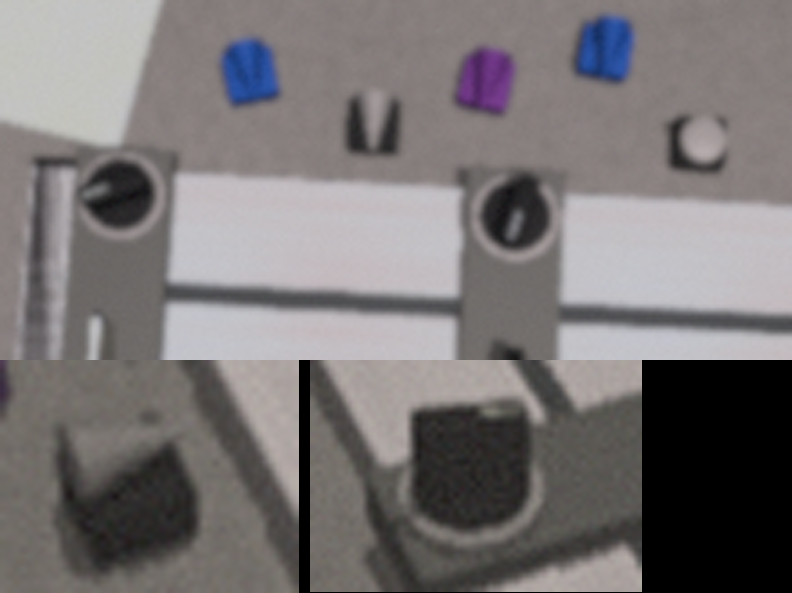

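The crop confirms the choice. The black block has a steel cone whose tip is at top pixel (244.2,191.7), pointing at the bed. The other block has a round button at (334,189). The lens knob bar is tilted about 0.2–0.3 rad clockwise.

```bash
cat >> h.py <<'E'
def ring(im,c,r=16):
    x,y=map(int,c);g=im[y-r:y+r+1,x-r:x+r+1].astype(float).mean(2)
    pts=[]
    for a in np.linspace(0,2*np.pi,72,endpoint=False):   # brightest point on each spoke near the rim
        rr=np.arange(8,14,.25);xs=(c[0]+rr*np.cos(a)).astype(np.float32);ys=(c[1]+rr*np.sin(a)).astype(np.float32)
        v=cv2.remap(im.astype(np.float32).mean(2),xs[None],ys[None],cv2.INTER_LINEAR)[0];k=v.argmax();pts.append((xs[k],ys[k]))
    return cv2.fitEllipseDirect(np.array(pts,np.float32))
def bedline(im,z,cols):
    P=[]
    for c in cols:
        v=im[190:215,c].astype(float).mean(1);k=np.argmax(np.diff(v));d=np.diff(v);w=d[max(k-1,0):k+2]
        P.append(onz("top",(c,190.5+k+(w*[-1,0,1]).sum()/w.sum()),z)[:2])
    return cv2.fitLine(np.array(P,np.float32),cv2.DIST_HUBER,0,.001,.001).ravel()
E
python3 - <<'E'
from h import *
im=cv2.imread("pics/top0.png");s=cv2.imread("pics/scene0.png")
e=ring(im,(282.5,210));print("ring",e)
D,g=tri((259.3,172.3),e[0]);print("disc",D,g)
print("bar corners scene->top?",tri((231+ (412-310)/5.53-1,150+(408-360)/5.52),(140+525/3.6,150+178/3.6)))
print("line",bedline(im,.03,list(range(200,260))+list(range(305,395))))
tip,g=tri((230+178/6.64,205+(433-360)/6.66),(244.2,191.7));print("tip",tip,g,onz("top",(244.2,191.7),.033))
g=im.astype(float).mean(2)
print(g[178:198,238:251].astype(int))
print(np.array([g[225:232,c].mean() for c in range(258,305)]).astype(int))
E
```

```text
ring ((283.4410400390625, 208.9949951171875), (23.5839900970459, 24.122032165527344), 51.73789978027344)
disc [ 0.58321403 -0.00672208  0.04301628] 0.0014773156260876551
bar corners scene->top? (array([ 0.60046136, -0.01000108,  0.08432423]), np.float64(0.005249334388059698))
line [ 0.05651163  0.99840194  0.5914146  -0.16696234]
tip [0.62679726 0.07730945 0.02088391] 0.002030089858062558 [0.62379109 0.07806479 0.033     ]
[[ 63  74  98 120 139 152 156 151 137 120  97  81  88]
 [ 51  65  92 117 137 151 155 147 134 114  88  66  74]
 [ 46  59  88 114 135 149 152 146 130 108  77  58  71]
 [ 43  54  82 110 133 148 151 141 125  98  70  52  72]
 [ 42  52  74 105 130 146 149 139 118  88  62  50  69]
 [ 43  48  69 103 129 145 149 136 111  77  56  51  71]
 [ 44  43  68 102 131 147 147 129 102  69  47  52  73]
 [ 42  39  63  98 129 144 142 120  92  61  45  51  76]
 [ 39  42  60  87 122 139 137 111  78  54  45  50  76]
 [ 42  43  50  79 114 133 128 101  69  47  44  55  77]
 [ 40  39  46  74 111 130 121  92  59  44  46  56  81]
 [ 40  40  49  69 105 125 115  83  54  45  45  59  86]
 [ 39  41  42  60  94 112  99  70  47  40  43  57  87]
 [ 55  52  54  61  79  92  84  63  48  44  44  63  90]
 [ 88  83  82  79  82  88  84  77  71  68  71  79  98]
 [112 112 109 106 105 105 105 106 102 100 101 107 113]
 [126 125 124 124 121 123 122 123 124 121 123 123 125]
 [126 131 131 130 130 130 127 129 128 130 129 129 129]
 [129 132 133 132 130 130 128 129 128 129 132 131 130]
 [131 130 131 130 130 128 129 127 127 129 128 130 128]]
[190 190 190 191 190 190 191 189 178 151 118 106 107 108 109 108 109 108
 109 109 109 109 108 109 108 109 109 109 108 108 109 109 109 108 109 110
 118 141 170 189 194 195 195 196 196 196 196]
```

```bash
cat >> h.py <<'E'
from scipy.spatial.transform import Rotation as Ro
def togo(P,yaw=None):
    s=bot.observe();R=Ro.from_euler("xyz",s["tool_rot"]);d=R.inv().apply(np.array(P)-s["position"])*100
    print("now",s["clock"],s["position"].round(4),s["tool_rot"].round(3),"slide cm",d.round(2))
    if yaw is not None:
        q=R.inv()*Ro.from_euler("xyz",[np.pi,0,yaw]);print("turn",np.degrees(q.as_rotvec()).round(2))
E
python3 - <<'E'
from h import *
im=cv2.imread("pics/top0.png")
u=np.array([.0565,.9984])
D=onz("top",(283.44,209.0),.041);T=onz("top",(243.1,192),.033)
print("disc",D,"tip",T,"s",u@D[:2],u@T[:2],"dist",u@(T-D)[:2])
print("edges",[u@onz("top",(c,228),.04)[:2] for c in (267.0,295.6)])
M,g=tri((263.4,158.5),(282.1,213));print("mark",M,g)
M=onz("top",(282.1,213),.075);v=D-M;print("mark ang cw from bed-normal deg",np.degrees(np.arctan2(-v[1],v[0])-np.arctan2(-.0565,.9984)*1*1), v)
# dark bar mask
g=im.astype(float).mean(2)
print(g[195:226,272:296].astype(int))
E
```

```text
disc [ 0.58410718 -0.00733565  0.041     ] tip [0.62311739 0.08049119 0.033     ] s 0.0256781387897044 0.11556853749378397 dist 0.08989039870407957
edges [np.float64(0.05953502611144708), np.float64(-0.0026229066063852636)]
mark [ 0.57229774 -0.00215374  0.07963952] 0.005118959492603149
mark ang cw from bed-normal deg 28.204993673116288 [ 0.01333536 -0.00620876 -0.034     ]
[[119 116 121 124 128 129 129 126 125 124 122 123 123 124 125 127 127 127
  126 127 126 128 128 128]
 [111 109 112 114 118 119 119 119 116 113 110 110 108 112 113 115 118 119
  117 119 118 121 127 125]
 [107 105 105 109 108 109 110 111 110 102  98  93  91  90  94  97 104 110
  110 110 110 115 116 119]
 [106 106 103 106 108 109 116 119 111  99  91  80  74  69  69  78  88  97
  102 105 106 107 110 109]
 [106 105 106 110 118 125 128 126 111  89  74  67  57  51  50  57  68  82
   96 103 107 107 107 106]
 [106 107 111 122 128 133 125 113  91  70  54  49  42  36  38  42  53  71
   94 107 108 106 106 109]
 [107 112 124 130 129 117 101  84  63  47  40  35  33  36  37  38  49  75
  105 120 118 111 107 108]
 [113 124 135 13
[... 1708 characters left out ...]
08 118 135 147 147 137 121 111 103  98  97 102 111 125 136 148 153
  148 135 121 111 113 132]
 [106 105 110 119 131 142 143 140 138 137 136 134 138 141 146 152 148 142
  133 122 112 111 112 132]
 [108 107 106 109 115 122 129 134 140 147 150 149 150 148 145 138 132 124
  115 111 109 109 113 131]
 [108 108 107 108 109 111 113 118 126 133 135 137 136 133 125 120 113 112
  108 107 108 109 115 135]
 [108 109 109 107 109 106 108 109 113 115 115 117 117 116 113 109 108 108
  108 108 108 110 117 139]
 [108 107 108 109 108 107 109 107 107 108 108 108 108 109 109 108 109 108
  108 110 109 109 115 139]
 [107 108 108 107 109 108 106 106 108 108 108 108 109 108 107 108 108 110
  110 107 109 110 117 136]]
```

```bash
cat >> h.py <<'E'
def ring2(im,c,lo,hi):   # outer rim of the light ring: steepest fall to the grey plate; angles lo..hi deg (image, down=90)
    f=im.astype(np.float32).mean(2);pts=[]
    for a in np.radians(np.arange(lo,hi,4)):
        rr=np.arange(10,16,.1);v=cv2.remap(f,(c[0]+rr*np.cos(a)).astype(np.float32)[None],(c[1]+rr*np.sin(a)).astype(np.float32)[None],cv2.INTER_LINEAR)[0]
        v=cv2.blur(v[None],(7,1))[0];d=np.clip(-np.gradient(v),0,None);k=d.argmax();w=d[max(0,k-8):k+9];r=(rr[max(0,k-8):k+9]*w).sum()/w.sum()
        pts.append((c[0]+r*np.cos(a),c[1]+r*np.sin(a)))
    p=np.array(pts);A=np.c_[2*p,np.ones(len(p))];b=(p**2).sum(1)
    for _ in range(4):
        x=np.linalg.lstsq(A,b,rcond=None)[0];r=np.sqrt(x[2]+x[0]**2+x[1]**2);e=np.abs(np.hypot(*(p-x[:2]).T)-r);k=e<max(.35,1.5*np.median(e));A,b,p=A[k],b[k],p[k]
    return x[:2],r,len(p)
def edges(im,row,c):   # left/right edges of the plate at a row: columns
    f=im[row-2:row+3].astype(float).mean((0,2));o=[]
    for lo,hi in ((c-22,c-8),(c+8,c+22)):
        d=np.abs(np.gradient(f))[int(lo):int(hi)];k=d.argmax();i=np.arange(max(0,k-2),min(len(d),k+3));o.append((d[i]*(i+int(lo))).sum()/d[i].sum())
    return o
def report(im,c,tipz=.033):
    x,r,n=ring2(im,c,-10,210);u=np.array([.0565,.9984]);D=onz("top",x,.042)
    print("ring",x,r,n,"D",D,"s",u@D[:2],"togo",u@T0-u@D[:2])
    for row in (222,227,240,246,262):
        e=edges(im,row,x[0]);s=[u@onz("top",(q,row),.036)[:2] for q in e];print(row,np.round(e,1),np.round(s,4),"mid",round(np.mean(s),4),"togo",u@T0-np.mean(s))
T0=np.array([.62311739,.08049119])
E
python3 - <<'E'
from h import *
report(cv2.imread("pics/top0.png"),(283.4,210))
togo((.583,-.007,.24),2.906)
E
```

```text
** On entry to DLASCL parameter number  4 had an illegal value
 ** On entry to DLASCL parameter number  4 had an illegal valueh.py:39: RuntimeWarning: invalid value encountered in scalar divide
  v=cv2.blur(v[None],(7,1))[0];d=np.clip(-np.gradient(v),0,None);k=d.argmax();w=d[max(0,k-8):k+9];r=(rr[max(0,k-8):k+9]*w).sum()/w.sum()
Traceback (most recent call last):
  File "h.py", line 51, in report
    x,r,n=ring2(im,c,-10,210);u=np.array([.0565,.9984]);D=onz("top",x,.042)
          ~~~~~^^^^^^^^^^^^^^
  File "h.py", line 43, in ring2
    x=np.linalg.lstsq(A,b,rcond=None)[0];r=np.sqrt(x[2]+x[0]**2+x[1]**2);e=np.abs(np.hypot(*(p-x[:2]).T)-r);k=e<max(.35,1.5*np.median(e));A,b,p=A[k],b[k],p[k]
      ~~~~~~~~~~~~~~~^^^^^^^^^^^^^^^^
numpy.linalg.LinAlgError: SVD did not converge in Linear Least Squares
```

Emit:
{"fn": "arm_command", "kwargs": {
  "gripper": [8,8,8,8,8],
  "slide": [
    [5,-3.5,-1],
    [10,-7,-2],
    [15,-10.5,-2],
    [20,-14,-2],
    [25,-17.5,-2]
  ],
  "turn": [
    [0,0,-10],
    [0,0,-20],
    [0,0,-30],
    [0,0,-40],
    [0,0,-50]
  ]
}}

```text
clock: 0.72
position: [0.4254, -0.2888, 0.2513]
tool_rot: [-3.142, 0.0, 1.342]
force: [0.5, -0.8, 0.4]
grip_width: 0.08
```

```bash
sed -i 's|k=d.argmax();w=d\[max(0,k-8):k+9\];r=|k=d.argmax();w=d[max(0,k-8):k+9]+1e-6;r=|' h.py
python3 - <<'E'
from h import *
report(cv2.imread("pics/top0.png"),(283.4,210))
togo((.583,-.007,.24),2.906)
E
```

```text
ring [282.65787314 209.95294973] 12.320340652709177 43 D [ 0.58187058 -0.00549884  0.042     ] s 0.027385649045847428 togo 0.08818288758515258
222 [267.1 295.4] [ 0.0596 -0.0022] mid 0.0287 togo 0.08686170392332768
227 [267.  295.3] [ 0.0593 -0.0024] mid 0.0284 togo 0.0871307502783597
240 [266.1 294.7] [ 0.0601 -0.0022] mid 0.029 togo 0.0865993231447431
246 [266.  294.6] [ 0.0595 -0.0025] mid 0.0285 togo 0.0870749314421513
262 [265.3 294.1] [ 0.0595 -0.0027] mid 0.0284 togo 0.087172595167238
now 0.725 [ 0.4254 -0.2888  0.2513] [-3.142  0.     1.342] slide cm [31.02  8.96  1.13]
turn [-1.000e-02  1.000e-02 -8.961e+01]
```

Emit:
{"fn": "arm_command", "kwargs": {
  "gripper": [6,6,6,6,6],
  "slide": [
    [6,1.7,0],
    [12,3.4,0],
    [18,5.1,0],
    [24,6.8,0.5],
    [31.1,8.8,1]
  ],
  "turn": [
    [0,0,-10],
    [0,0,-20],
    [0,0,-30],
    [0,0,-40],
    [0,0,-50]
  ]
}}

```text
clock: 1.35
position: [0.5778, -0.0169, 0.2419]
tool_rot: [-3.141, 0.0, 2.214]
force: [-0.4, -0.5, -0.7]
grip_width: 0.0597
```

Emit:
{"fn": "arm_command", "kwargs": {
  "gripper": [5,5,5,5,5],
  "slide": [
    [0,0,1],
    [0,0,3],
    [0,0,5],
    [0,0,7],
    [0,0,7]
  ],
  "turn": [
    [0,0,-10],
    [0,0,-20],
    [0,0,-30],
    [0,0,-39.6],
    [0,0,-39.6]
  ]
}}

```text
clock: 1.98
position: [0.5763, -0.0188, 0.1707]
tool_rot: [-3.142, -0.003, 2.899]
force: [0.9, -0.7, 0.3]
grip_width: 0.05
```

Run:
```python
from h import *
togo((.582,-.0055,.053),2.906);print(bot.observe()["qpos"].round(2))
a=vision.grab_frame("scene")[90:210,190:350];b=vision.grab_frame("top")[150:270,220:340]
cv2.imwrite("pics/c2.png",np.hstack([cv2.resize(a,None,fx=2.8,fy=2.8,interpolation=2),cv2.resize(b,None,fx=2.8,fy=2.8,interpolation=2)]))
```

```text
now 1.975 [ 0.5763 -0.0188  0.1707] [-3.142e+00 -3.000e-03  2.899e+00] slide cm [-0.27  1.43 11.77]
turn [-0.   -0.17 -0.39]
[ 0.42  0.6  -0.71  1.76  0.47  0.95  0.85]
```

View pics/c2.png

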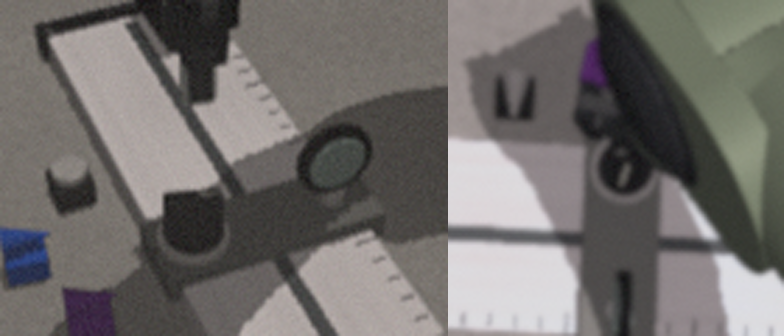

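The fingers hang above the bed, short of the knob. The knob and bar stand clear, and the cone points at the bed as expected. Next I align and descend.

Emit:
{"fn": "arm_command", "kwargs": {
  "gripper": [5,5,5,5,5],
  "slide": [
    [-0.3,1.4,1],
    [-0.3,1.4,4],
    [-0.3,1.4,7],
    [-0.3,1.4,9],
    [-0.3,1.4,9]
  ],
  "turn": [
    [0,0,-0.4],
    [0,0,-0.4],
    [0,0,-0.4],
    [0,0,-0.4],
    [0,0,-0.4]
  ]
}}

```text
clock: 2.7
position: [0.583, -0.0051, 0.0812]
tool_rot: [-3.141, -0.002, 2.907]
force: [-0.8, -0.1, 0.5]
grip_width: 0.0499
```

Run:
```python
from h import *
togo((.582,-.0055,.053),2.906);print(bot.observe()["force"])
a=vision.grab_frame("scene")[110:210,200:330]
cv2.imwrite("pics/c3.png",cv2.resize(a,None,fx=5,fy=5,interpolation=2))
```

```text
now 2.7 [ 0.583  -0.0051  0.0812] [-3.141e+00 -2.000e-03  2.907e+00] slide cm [ 0.08 -0.07  2.82]
turn [-0.01 -0.09  0.08]
[-0.77513122 -0.10463904  0.52021827]
```

View pics/c3.png

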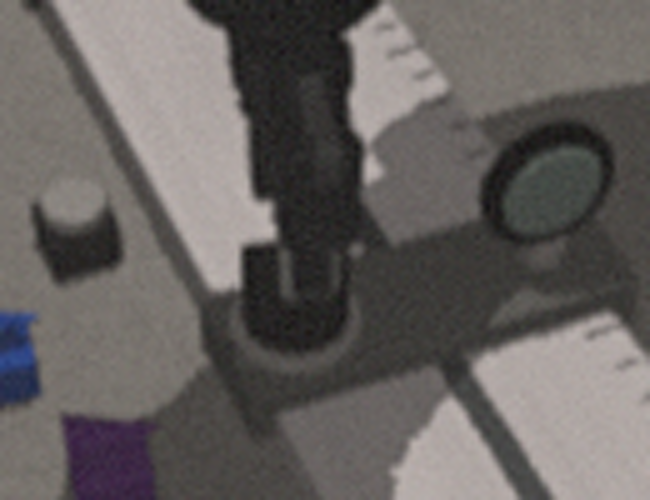

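The fingers straddle the bar: the near one is in front of it at crop (318,270), and the bar is centred at (296,300). The offset matches the 25 mm jaw half-opening.

Emit:
{"fn": "arm_command", "kwargs": {
  "gripper": [5,5,5,1,1],
  "slide": [
    [0,0,1],
    [0,0,2],
    [0,0,2.8],
    [0,0,2.8],
    [0,0,2.8]
  ],
  "turn": [
    [0,0,0],
    [0,0,0],
    [0,0,0],
    [0,0,0],
    [0,0,0]
  ],
  "force": 40
}}

```text
clock: 3.38
position: [0.5836, -0.0055, 0.0543]
tool_rot: [3.141, 0.0, 2.907]
force: [1.4, -1.2, 0.8]
grip_width: 0.0142
```

Emit:
{"fn": "arm_command", "kwargs": {
  "gripper": [1,1,1,1],
  "slide": [
    [0,0,0],
    [0,0,0],
    [0,0,0],
    [0,0,0]
  ],
  "turn": [
    [0,0,0],
    [0,0,0],
    [0,0,0],
    [0,0,0]
  ]
}}

```text
clock: 3.88
position: [0.5836, -0.0056, 0.0543]
tool_rot: [3.141, 0.0, 2.907]
force: [0.8, 2.5, 4.1]
grip_width: 0.0131
```

Run:
```python
from h import *
s=bot.observe();print(s["force"],s["moment"],s["grip_width"])
u=np.array([.0565,.9984,0]);togo(s["position"]+.088*u)
```

```text
[0.78162945 2.54199869 4.14801016] [ 0.40610936 -0.04139808 -0.13544932] 0.013132388591778866
now 3.875 [ 0.5836 -0.0056  0.0543] [3.141 0.    2.907] slide cm [1.56 8.66 0.  ]
```

Emit:
{"fn": "arm_command", "kwargs": {
  "gripper": [1,1,1,1,1],
  "slide": [
    [0.18,1,0],
    [0.36,2,0],
    [0.54,3,0],
    [0.72,4,0],
    [0.9,5,0]
  ],
  "turn": [
    [0,0,0],
    [0,0,0],
    [0,0,0],
    [0,0,0],
    [0,0,0]
  ]
}}

```text
clock: 4.5
position: [0.5864, 0.0447, 0.0543]
tool_rot: [-3.141, 0.0, 2.907]
force: [0.1, -1.4, 6.9]
grip_width: 0.0131
```

Emit:
{"fn": "arm_command", "kwargs": {
  "gripper": [1,1,1,1,1],
  "slide": [
    [0.18,1,0],
    [0.36,2,0],
    [0.54,3,0],
    [0.66,3.66,0],
    [0.66,3.66,0]
  ],
  "turn": [
    [0,0,0],
    [0,0,0],
    [0,0,0],
    [0,0,0],
    [0,0,0]
  ]
}}

```text
clock: 5.12
position: [0.5884, 0.0827, 0.0543]
tool_rot: [3.141, 0.0, 2.908]
force: [0.2, 2.0, 6.3]
grip_width: 0.0136
```

Run:
```python
from h import *
s=bot.observe();print(s["position"],s["force"],s["moment"],s["grip_width"])
t=vision.grab_frame("top");cv2.imwrite("pics/top1.png",t)
c=vision.grab_frame("scene")[160:270,200:330]
cv2.imwrite("pics/c4.png",np.hstack([cv2.resize(t[160:280,190:290],(400,480),interpolation=2),cv2.resize(c,(400,480),interpolation=2)]))
```

```text
[0.58842837 0.08272762 0.05428312] [0.17221719 2.01404324 6.25246649] [ 0.5198224   0.14865348 -0.09209582] 0.013569092354130813
```

View pics/c4.png

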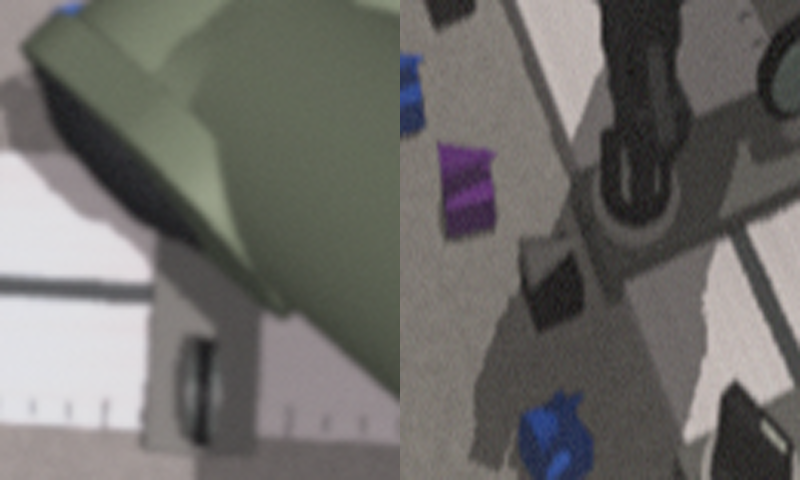

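The grip held: the carriage sits next to the cone, with the tip at crop (580,253) and the plate's far edge running from (575,180) to (610,300). In the top view the plate's edges are visible at columns ~227 and ~254, so I measure there.

Run:
```python
from h import *
u=np.array([.0565,.9984])
for f,c,rows in (("top0",282,(242,250,258,264)),("top1",240.5,(242,250,258,264)),):
    im=cv2.imread(f"pics/{f}.png")
    for r in rows:
        cc=c-(r-215)*.04
        e=edges(im,r,cc);s=[u@onz("top",(q,r),.038)[:2] for q in e];print(f,r,np.round(e,2),np.round(s,4),round(np.mean(s),4))
im=cv2.imread("pics/top0.png")
f=im.astype(float).mean(2)
# cone axis: per-row edges of the light cone against the block
for r in range(178,192):
    v=f[r,237:252];d=np.gradient(v);x=np.arange(237,252);a=d[:6].clip(0);b=(-d[5:11]).clip(0)
    l=(a*x[:6]).sum()/a.sum();q=(b*x[5:11]).sum()/b.sum();m=onz("top",((l+q)/2,r),.033);print(r,round(l,2),round(q,2),"s",round(u@m[:2],4),end="; ")
# block edges
for r in (183,187):
    v=f[r,230:258];print("\n",r,v.astype(int))
```

```text
top0 242 [266.12 294.71] [ 0.0599 -0.0021] 0.0289
top0 250 [265.95 294.42] [ 0.0594 -0.0021] 0.0286
top0 258 [265.1  294.21] [ 0.0604 -0.0024] 0.029
top0 264 [265.2  293.89] [ 0.0596 -0.0022] 0.0287
top1 242 [226.29 254.79] [0.1458 0.0844] 0.1151
top1 250 [226.21 254.66] [0.1449 0.0837] 0.1143
top1 258 [225.33 254.13] [0.1458 0.084 ] 0.1149
top1 264 [224.55 253.78] [0.1467 0.0841] 0.1154
178 240.46 246.2 s 0.1168; 179 240.42 246.16 s 0.1168; 180 240.42 246.22 s 0.1166; 181 240.47 246.12 s 0.1165; 182 240.59 246.08 s 0.1163; 183 240.65 245.99 s 0.1162; 184 240.68 245.85 s 0.1162; 185 240.71 245.71 s 0.1162; 186 240.8 245.54 s 0.1162; 187 241.01 245.41 s 0.1159; 188 241.06 245.22 s 0.116; 189 241.07 245.1 s 0.116; 190 241.2 244.96 s 0.1159; 191 241.34 244.96 s 0.1156; 
 183 [127 127 129 126 121 106  80  54  43  48  69 103 129 145 149 136 111  77
  56  51  71 101 121 125 128 127 128 128]

 187 [126 129 129 130 122 104  75  49  42  43  50  79 114 133 128 101  69  47
  44  55  77 106 122 127 127 127 128 125]
```

Emit:
{"fn": "arm_command", "kwargs": {
  "gripper": [5,5,5,5,5],
  "slide": [
    [0,0,0],
    [0,0,0],
    [0,0,-2],
    [0,0,-5],
    [0,0,-8]
  ],
  "turn": [
    [0,0,0],
    [0,0,0],
    [0,0,0],
    [0,0,0],
    [0,0,0]
  ]
}}

```text
clock: 5.85
position: [0.5883, 0.0822, 0.1362]
tool_rot: [3.141, 0.0, 2.907]
force: [0.5, -0.0, 0.4]
grip_width: 0.0498
```

Emit:
{"fn": "arm_command", "kwargs": {
  "gripper": [5,5,5,5,5],
  "slide": [
    [0,-4,-2],
    [0,-9,-3],
    [0,-15,-3],
    [0,-20,-3],
    [0,-20,-3]
  ],
  "turn": [
    [0,0,0],
    [0,0,0],
    [0,0,0],
    [0,0,0],
    [0,0,0]
  ]
}}

```text
clock: 6.48
position: [0.5409, -0.1167, 0.1651]
tool_rot: [-3.14, 0.0, 2.901]
force: [0.4, 0.8, -0.2]
grip_width: 0.05
```

Run:
```python
from h import *
t=np.mean([vision.grab_frame("top") for _ in range(3)],0).astype(np.uint8);cv2.imwrite("pics/top2.png",t)
s=np.mean([vision.grab_frame("scene") for _ in range(3)],0).astype(np.uint8);cv2.imwrite("pics/scene2.png",s)
print(bot.observe()["position"],bot.observe()["clock"])
report(t,(242,207))
cv2.imwrite("pics/c5.png",np.hstack([cv2.resize(t[170:250,210:275],(390,480),interpolation=2),cv2.resize(s[180:260,235:300],(390,480),interpolation=2)]))
```

```text
[ 0.54220085 -0.11112774  0.16444252] 6.775
ring [242.97283995 208.08972554] 12.121614115177122 47 D [0.58600215 0.08093322 0.042     ] s 0.11391284474990492 togo 0.0016556918810950866
222 [228.1 256.1] [0.1446 0.0837] mid 0.1141 togo 0.0014310974696206125
227 [227.3 255.8] [0.1456 0.0838] mid 0.1147 togo 0.0008523402883207631
240 [226.9 255.2] [0.1449 0.0835] mid 0.1142 togo 0.0013679582909211369
246 [226.3 254.8] [0.1454 0.0838] mid 0.1146 togo 0.0009709001079281354
262 [224.7 254.2] [0.1467 0.0834] mid 0.115 togo 0.0005188029506098119
```

View pics/c5.png

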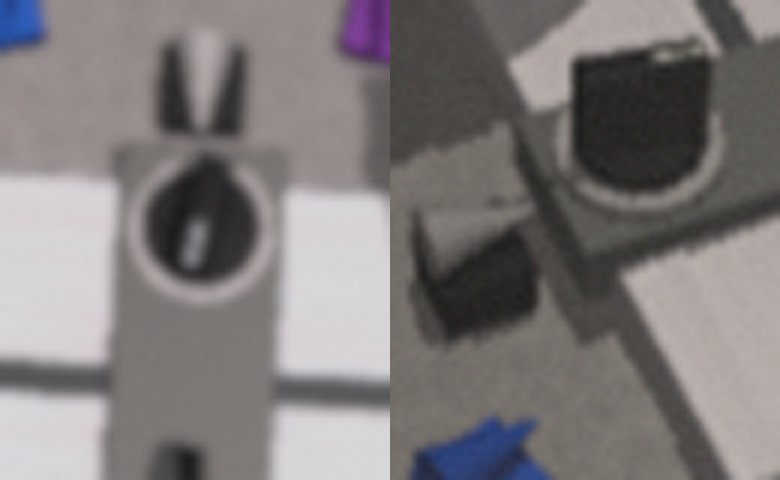

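Run:
```python
from h import *
t=cv2.imread("pics/top2.png");f=t.astype(np.float32).mean(2);u=np.array([.0565,.9984])
print("bed dir",bedline(t,.03,list(range(195,224))+list(range(262,400))))
def cross(v,x,lv):  # level crossings
    o=[]
    for i in range(len(v)-1):
        if (v[i]-lv)*(v[i+1]-lv)<0:o.append(round(float(x[i]+(lv-v[i])/(v[i+1]-v[i])),2))
    return o
x=np.arange(222,265)
for r in range(184,194):print("cone",r,f[r,236:252].astype(int),cross(f[r,238:249],np.arange(238,249),85))
for r in range(194,202):print(r,f[r,222:265:1].astype(int))
for r in range(216,236,4):
    v=f[r-1:r+2,222:265].mean(0);c=cross(v,x,.5*(v.max()+np.median(v[10:25])));m=(c[0]+c[-1])/2;P=onz("top",(m,r),.036);print(r,c,m,"s",u@P[:2])
```

```text
Traceback (most recent call last):
  File "h.py", line 27, in bedline
    P.append(onz("top",(c,190.5+k+(w*[-1,0,1]).sum()/w.sum()),z)[:2])
                                   ~^~~~~~~~~
ValueError: operands could not be broadcast together with shapes (2,) (3,)
```

Run:
```python
from h import *
t=cv2.imread("pics/top2.png");f=t.astype(np.float32).mean(2);u=np.array([.0565,.9984])
def cross(v,x,lv):
    return [round(float(x[i]+(lv-v[i])/(v[i+1]-v[i])),2) for i in range(len(v)-1) if (v[i]-lv)*(v[i+1]-lv)<0]
x=np.arange(222,265)
for r in range(184,194):print("cone",r,f[r,236:252].astype(int),cross(f[r,238:249],np.arange(238,249),85))
for r in range(195,200,2):print(r,f[r,222:265:1].astype(int))
for r in range(216,236,4):
    v=f[r-1:r+2,222:265].mean(0);m0=np.median(v[10:25])
    l=cross(v[:12],x[:12],.5*(v[:4].max()+m0));q=cross(v[-15:],x[-15:],.5*(v[-4:].max()+m0));m=(l[0]+q[-1])/2;P=onz("top",(m,r),.036);print(r,l,q,m,"s",u@P[:2])
# slot line gives a second bed direction
P=[]
for c in list(range(196,220))+list(range(262,400)):
    v=f[222:248,c];k=v.argmin();w=(v.max()-v[max(0,k-3):k+4]).clip(0)**2
    P.append(onz("top",(c,222+max(0,k-3)+(w*np.arange(len(w))).sum()/w.sum()),.03)[:2])
print("slot dir",cv2.fitLine(np.array(P,np.float32),cv2.DIST_HUBER,0,.001,.001).ravel())
```

```text
cone 184 [ 85  56  45  49  74 113 145 163 163 144 112  77  54  57  82 113] [240.28, 246.78]
cone 185 [ 86  58  46  46  70 108 142 161 158 135 101  67  51  58  85 116] [240.38, 246.48]
cone 186 [ 83  57  46  46  63  98 134 155 150 124  87  59  49  59  85 117] [240.62, 246.07]
cone 187 [ 83  55  46  46  57  89 126 150 143 112  75  53  50  61  87 117] [240.87, 245.75]
cone 188 [ 83  55  44  48  53  81 122 145 136 102  67  51  50  63  91 119] [241.08, 245.5]
cone 189 [ 83  54  44  42  49  76 116 138 127  91  59  48  51  66  95 121] [241.21, 245.21]
cone 190 [ 89  59  44  43  45  68 104 123 113  78  52  45  46  65  95 123] [241.46, 244.82]
cone 191 [103  77  61  58  58  66  88 102  93  69  52  48  50  68  98 124] [241.86, 244.36]
cone 192 [117 101  93  91  89  87  90  95  93  84  76  74  75  87 108 128] [244.93]
cone 193 [121 114 114 116 116 112 108 108 108 106 105 104 105 110 120 131] []
195 [147 146 144 144 142 136 122 108 104 108 113 116 116 117 115 117 120 123
 121 114 104  92  86  92  98 107 112 115 117 120 123 123 121 119 123 127
 133 138 140 141 140 141 143]
197 [150 150 148 146 145 138 122 104 102 109 114 115 116 121 131 141 144 132
 112  91  72  55  45  48  54  71  94 117 127 126 120 118 116 117 117 120
 132 140 143 143 142 141 141]
199 [181 177 171 164 160 156 143 122 111 113 117 121 128 139 141 134 113  84
  58  42  37  36  41  41  44  54  83 117 143 151 143 130 120 117 117 122
 132 142 147 145 143 143 141]
216 [228.37] [256.25] 242.31 s 0.1143732000800411
220 [227.96] [256.45] 242.20499999999998 s 0.11411764429171536
224 [227.85] [255.83] 241.84 s 0.11442750177397616
228 [227.21] [255.7] 241.45499999999998 s 0.11478020636106864
232 [228.95] [256.61] 242.78 s 0.11142915748670953
slot dir [ 0.02460168  0.9996973   0.52640617 -0.09501375]
```

The ring and plate sit opposite the cone, with the centre line within about 1 mm of the tip. Estimates of the remaining move are +1.65, +1.2, +0.8 and −0.4 mm, so I'll move +1 mm. I'm regripping 0.7 mm nearer the measured knob axis, then I'll nudge and turn.

Run:
```python
from h import *
togo((.5877,.0829,.134),2.907)
```

```text
now 6.775 [ 0.5422 -0.1111  0.1644] [3.141 0.    2.909] slide cm [ 0.04 19.93  3.05]
turn [0.02 0.02 0.12]
```

Emit:
{"fn": "arm_command", "kwargs": {
  "gripper": [5,5,5,5,5],
  "slide": [
    [0.07,5,0],
    [0.07,11,0],
    [0.07,17,1],
    [0.07,20,3],
    [0.07,20,3]
  ],
  "turn": [
    [0,0,0],
    [0,0,0],
    [0,0,0],
    [0,0,0],
    [0,0,0]
  ]
}}

```text
clock: 7.4
position: [0.5868, 0.0861, 0.1329]
tool_rot: [3.141, -0.002, 2.913]
force: [-0.6, -0.2, 0.3]
grip_width: 0.0503
```

Emit:
{"fn": "arm_command", "kwargs": {
  "gripper": [5,5,5,5,5],
  "slide": [
    [0,0,0],
    [0,0,3],
    [0,0,6],
    [0,0,8],
    [0,0,8]
  ],
  "turn": [
    [0,0,0],
    [0,0,0],
    [0,0,0],
    [0,0,0],
    [0,0,0]
  ]
}}

```text
clock: 8.02
position: [0.5872, 0.0817, 0.0534]
tool_rot: [-3.141, -0.001, 2.907]
force: [0.0, -0.3, -0.3]
grip_width: 0.0505
```

Emit:
{"fn": "arm_command", "kwargs": {
  "gripper": [1,1,1,1,1],
  "slide": [
    [0,0,0],
    [0,0,0],
    [0,0,0],
    [0,0,0],
    [0,0,0]
  ],
  "turn": [
    [0,0,0],
    [0,0,0],
    [0,0,0],
    [0,0,0],
    [0,0,0]
  ]
}}

```text
clock: 8.65
position: [0.5882, 0.0823, 0.0552]
tool_rot: [3.141, 0.001, 2.907]
force: [-0.9, -1.1, 6.9]
grip_width: 0.0135
```

Emit:
{"fn": "arm_command", "kwargs": {
  "gripper": [1,1,1,1,1],
  "slide": [
    [0.02,0.14,0],
    [0.02,0.14,0],
    [0.02,0.14,0],
    [0.02,0.14,0],
    [0.02,0.14,0]
  ],
  "turn": [
    [0,0,0],
    [0,0,0],
    [0,0,7],
    [0,0,14],
    [0,0,20]
  ],
  "force": 60
}}

```text
clock: 9.28
position: [0.5884, 0.0837, 0.0552]
tool_rot: [3.141, 0.001, 2.554]
force: [-2.5, -1.5, 7.1]
grip_width: 0.0131
```

Emit:
{"fn": "arm_command", "kwargs": {
  "gripper": [1,1,1,1,1],
  "slide": [
    [0,0,0],
    [0,0,0],
    [0,0,0],
    [0,0,0],
    [0,0,0]
  ],
  "turn": [
    [0,0,7],
    [0,0,14],
    [0,0,21],
    [0,0,28],
    [0,0,35]
  ]
}}

```text
clock: 9.9
position: [0.5883, 0.0837, 0.0552]
tool_rot: [3.14, 0.0, 1.943]
force: [-1.0, 0.2, 8.3]
grip_width: 0.0129
```

Run:
```python
from h import *
s=bot.observe();print(s["clock"],s["position"],s["tool_rot"],s["force"],s["moment"],s["grip_width"],s["qpos"].round(2))
```

```text
9.9 [0.5883484  0.08371326 0.05524607] [3.14012463e+00 4.92107761e-04 1.94323712e+00] [-0.97109348  0.23047478  8.25578144] [-0.29604673  0.40050386  0.10346211] 0.012902275428593733 [ 0.01  0.73 -0.37  1.79  0.39  0.69 -0.2 ]
```

Emit:
{"fn": "arm_command", "kwargs": {
  "gripper": [1,1,1,1,1],
  "slide": [
    [0,0,0],
    [0,0,0],
    [0,0,0],
    [0,0,0],
    [0,0,0]
  ],
  "turn": [
    [0,0,4],
    [0,0,8],
    [0,0,12],
    [0,0,13],
    [0,0,13]
  ]
}}

```text
clock: 10.52
position: [0.5883, 0.0838, 0.0553]
tool_rot: [3.14, 0.0, 1.721]
force: [-1.6, -2.0, 9.2]
grip_width: 0.0132
```

Run:
```python
from h import *
s=bot.observe();print(s["clock"],s["position"],s["tool_rot"],s["force"],s["moment"],s["grip_width"])
```

```text
10.525 [0.58833334 0.08376452 0.05527584] [3.14002841e+00 3.28031973e-04 1.72077524e+00] [-1.59284212 -1.99351705  9.18048716] [-0.40983139  0.30042798  0.5189868 ] 0.01319193854787103
```

Emit:
{"fn": "arm_command", "kwargs": {
  "gripper": [1,1,1,1],
  "slide": [
    [0,0,0],
    [0,0,0],
    [0,0,0],
    [0,0,0]
  ],
  "turn": [
    [0,0,1],
    [0,0,2],
    [0,0,3],
    [0,0,3]
  ]
}}

```text
clock: 11.02
position: [0.5884, 0.0838, 0.0553]
tool_rot: [3.14, 0.0, 1.67]
force: [-1.5, -1.9, 9.8]
grip_width: 0.013
```

Run:
```python
from h import *
s=bot.observe();print(s["clock"],s["position"],s["tool_rot"],s["force"],s["moment"],s["grip_width"])
```

```text
11.025 [0.58837298 0.08376416 0.05528999] [3.13988410e+00 4.88257347e-04 1.66978150e+00] [-1.52108793 -1.89786893  9.7636849 ] [-0.50743485  0.38331934  1.60145409] 0.013047832787641293
```

The moment about z rose from 0.1 to 1.6 N m, so the knob is at its stop. Now I release, retreat and check.

Emit:
{"fn": "arm_command", "kwargs": {
  "gripper": [3.5,3.5,3.5,3.5,3.5],
  "slide": [
    [0,0,0],
    [0,0,0],
    [0,0,-2],
    [0,0,-6],
    [0,0,-10]
  ],
  "turn": [
    [0,0,0],
    [0,0,0],
    [0,0,0],
    [0,0,0],
    [0,0,0]
  ]
}}

```text
clock: 11.65
position: [0.5877, 0.0838, 0.1565]
tool_rot: [3.141, -0.0, 1.668]
force: [0.1, 0.3, 1.1]
grip_width: 0.0351
```

Emit:
{"fn": "arm_command", "kwargs": {
  "gripper": [3.5,3.5,3.5,3.5,3.5],
  "slide": [
    [-5,0,-2],
    [-10,0,-2],
    [-15,0,-2],
    [-21,0,-2],
    [-21,0,-2]
  ],
  "turn": [
    [0,0,0],
    [0,0,0],
    [0,0,0],
    [0,0,0],
    [0,0,0]
  ]
}}

```text
clock: 12.28
position: [0.6078, -0.1309, 0.1752]
tool_rot: [3.141, 0.002, 1.661]
force: [0.7, 1.1, 0.0]
grip_width: 0.0351
```

Run:
```python
from h import *
t=np.mean([vision.grab_frame("top") for _ in range(3)],0).astype(np.uint8);cv2.imwrite("pics/top3.png",t)
s=np.mean([vision.grab_frame("scene") for _ in range(3)],0).astype(np.uint8);cv2.imwrite("pics/scene3.png",s)
print(bot.observe()["position"],bot.observe()["clock"])
report(t,(242,207))
cv2.imwrite("pics/c6.png",np.hstack([cv2.resize(t[170:250,210:275],(390,480),interpolation=2),cv2.resize(s[180:260,235:300],(390,480),interpolation=2)]))
```

```text
[ 0.60826715 -0.12387357  0.17455255] 12.575
ring [242.4977968  207.97822985] 12.17817068451542 46 D [0.58624695 0.0819655  0.042     ] s 0.11495730426085791 togo 0.0006112323701420869
222 [227.2 255.7] [0.1464 0.0846] mid 0.1155 togo 5.901013274625666e-05
227 [227.1 255.3] [0.146  0.0849] mid 0.1154 togo 0.00011945776927929641
240 [226.2 254.7] [0.1463 0.0847] mid 0.1155 togo 9.820232342404311e-05
246 [226.  254.3] [0.1458 0.0849] mid 0.1154 togo 0.00017967543865916868
262 [224.6 253.7] [0.1469 0.0845] mid 0.1157 togo -0.00013421991501290365
```

View pics/c6.png

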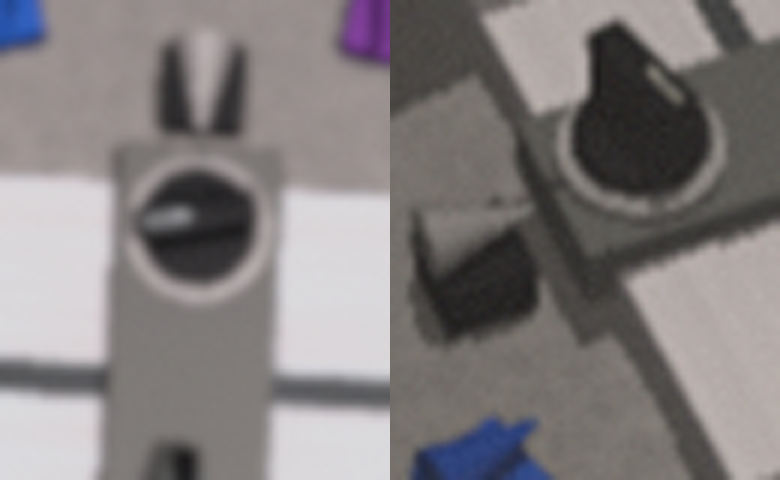

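The knob bar now lies almost along the bed, about 9° off image horizontal, which matches the expected 9.5° at the stop. The plate and ring are within ~0.6 mm of the tip, and the gripper is clear.

```bash
python3 -c "
from workcell import job_done
print(job_done())"
```

```text
the job is handed in; nothing more can be done
None
```

The lens carriage is locked with its centre line opposite the tip of the pointed marker, and the job was handed in at about 12.6 s of the 38 s allowed. I gripped the clamp knob and slid the carriage about 88 mm. Then I let go to measure, regripped, nudged it about 1 mm, turned the knob clockwise to its stop and backed off.

**Last checks**
- **Alignment:** in the top view, the plate edges put the centre line within about 0.2 mm of the cone tip. The knob ring put it about 0.6 mm short. Camera calibration is only good to about 2 mm, and before the final nudge my estimates of the gap ranged from −0.4 to +1.65 mm.
- **Clamp:** the moment about the knob rose from 0.1 to 1.6 N m at the stop. The bar then lay about 9° off the image horizontal, where about 9.5° is expected at 1.35 rad. I did not test the clamp's holding force separately.
- **Disagreement:** one of two fits for the bed's direction, along the slot line, gave 0.025 instead of 0.057. I dropped it as spoiled by the arm and shadows in the picture. The plate edges agreed with 0.057.
- **Release:** the gripper is open, about 0.21 m along the bed from the knob and well above it, touching nothing. No move went near the screen carriage or its knob.

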